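Lock the printer's control-box cover

TASK

The grey cover of the printer's control box stands ajar on its spring. Set your fingertips in the slot of the round orange fastener, press the cover down flush, and while keeping it down turn the fastener a full quarter turn clockwise (seen from above), until its slot points at the green marks and the cover is locked and stays shut by itself; then move clear. Nothing is to be gripped or lifted, and the things standing around the box are to be left where they are.

Things in the scene. Friction and masses are not known exactly. Their poses are not given: they have to be found in the camera images.
- control_box: Fixed black box, 240 mm (its x) by 270 mm (its y) by 90 mm high. Origin: centre of its underside, on the table; z up. The grey cover is hinged along its +x top edge (the edge away from the robot). With the cover shut, the fastener's axis is vertical, 60 mm from the origin towards -x (y = 0), the floor of the fastener's slot lies 83 mm above the table and the cover's top 98 mm.
- cover (a joint): Hinge angle of the cover, 240 x 270 x 8 mm: 0 = shut, flush; positive = front edge raised. Hinge line along the box's y, 120 mm from its origin towards +x, 90 mm above the table. A spring holds it ajar 0.11 to 0.17 rad (fastener 20 to 30 mm higher than when shut); about 4 N at the fastener shuts it against a firm stop. Let go unlocked, it rises again.
- fastener (a joint): Turn clockwise seen from above, rad: 0 = unlocked (slot along the box's y, at the red marks), 1.571 = locked, a firm stop (slot along the box's x, at the green marks). Starts at 0 to 0.2, stays where left, needs about 0.1 N m. Its hidden cam tongue swings under a lip of the box and then holds the cover shut; it is blocked unless the cover is pressed to within 3 mm of flush.
- slot (a point): Centre of the slot's floor, on the fastener's axis, as the cover now stands; y along the slot, z out of the cover. The orange disc, 78 mm across, is level with the cover. Slot: straight, through the centre, 72 mm long, 32 wide, 14 deep, black floor, closed ends. Shut fingertips go in at one end, about 22 mm from the axis, and crank it round by pushing on its long side.
- cover_edge (a point): Middle of the cover's front edge (the edge away from the hinge), on its top face.
- rook: Bystander: loose green printed chess rook, 38 mm wide, 62 mm high, standing beside the box. Origin: centre of its underside.
- nozzle_jar: Bystander: loose small glass jar with a steel lid, 48 mm wide, 60 mm high, standing beside the box. Origin: centre of its underside.
- screwdriver: Bystander: loose screwdriver 170 mm long, lying. Origin: underside, handle towards its -x.
- scraper: Bystander: loose print scraper 220 mm long, lying. Origin: underside, handle towards its -x.
- spool: Bystander: loose spool of green filament lying flat, 160 mm across, 55 mm high. Origin: centre of its underside.
- mug: Bystander: loose white mug, 80 mm across, 90 mm high, standing. Origin: centre of its underside.
- print_vase: Bystander: loose red printed vase, 66 mm wide, 100 mm high, standing. Origin: centre of its underside.

How it is judged:
On the way, in this order (a step that is already met when the one before it is completed fails the run):
1. the cover is pressed shut with the fingertips at the fastener's slot (value of joint cover below 0.02 rad and distance between the grasp point and slot below 0.07 m), for 0.1 s.
2. the fastener is turned to its locked position, the fingertips at the slot and the cover shut (all of step 1 and value of joint fastener above 1.42 rad), for 0.1 s.
At the end, for the whole second after the job is handed in: The fastener stands within 0.15 rad (about 8 degrees) of its locked stop and the cover stays shut by itself, within 0.02 rad of flush (5 mm at its front edge), at rest (value of joint fastener above 1.42 rad and value of joint cover below 0.02 rad and velocity of joint cover below 0.05 rad/s); the robot touches nothing.
It fails at once if the cover is pulled open (beyond 0.3 rad) instead of pressed (value of joint cover above 0.3 rad).
It fails at once if a thing standing near the box or on the table is lifted, carried or pushed more than 25 mm (distance of any of rook, nozzle_jar, screwdriver, scraper, spool, mug, print_vase from where it was at the start of the episode above 0.025 m).
It fails at once if a standing thing is tipped over (angle between any of rook, nozzle_jar, spool, mug, print_vase's own z axis and vertical above 0.4 rad).
It also fails if it takes over 40 s, if anything falls off the work surface, if the arm or the gripper's body presses on something with over 40 N, if the wrist force passes 120 N, or if a joint passes its speed limit or range.

ROBOT

A 7-joint arm with a two-finger parallel gripper is mounted at the origin on the work surface. World frame = base frame: x ahead of the robot, y to its left, z up, the work surface at z = 0. Lengths are in m, angles in rad, forces in N, time in s.
With the tool pointing down it reaches from about 0.35 to 0.9 m from the base axis. Payload 7.2 kg.
Tool frame: the origin (TCP) lies at the very end of the fingers, on their centre line; the grasp point (between the pads) lies 19 mm behind it; z points along the fingers, y is the line along which they close (so a half turn about z gives the same grasp; the last joint's range is limited). The gripper opens to 88 mm and grips with 3 to 60 N. Pads are 20 mm wide; open, the fingers measure 115 mm over their backs; the gripper's body (75 mm by 178 mm) begins 61 mm behind the grasp point.
Start: joints at [1.217, 0.411, -0.013, 1.596, 0.006, 1.134, -0.082], TCP at [0.176, -0.6, 0.201] pointing down, gripper open.
Joint ranges: [-2.95, 2.95], [-0.29, 1.99], [-1.47, 1.44], [0.14, 2.54], [-1.03, 4.17], [0.13, 1.85], [-2.86, 2.86]. Speed limits (rad/s): [2.39, 2.39, 3.01, 3.01, 3.14, 3.14, 3.14].

INTERFACE

Orientations are given as a 3x3 rotation matrix whose columns are the frame's x, y, z axes.
In Python, from workcell import monitor, cams, ctrl gives the robot as it stands. The module is installed in compiled form; this text tells all that it offers.
- The arm moves only by the tool move_arm, never from a script. Its argument "targets" is a list that holds one entry, the list of rows, each a list of 5 numbers: the gripper command: -1 is shut, 1 is fully open, values between are in proportion, then the shift along the tool's x, y, z in m, then the turn about the tool's z in degrees. A call has 1 to 10 rows; each row shifts and turns the commanded pose from where the row before left it, along the tool's axes as they then stand; what a row does not reach is not made up. A row lasts 1/12 s, in which the tool goes at most 41.7 mm and 7.16 degrees, less where a joint would pass 70% of its speed; a pose out of reach is approached as far as the arm can. A call is refused whole if a number of a shift passes 0.0417 or a number of a turn 7.16, either way. A call with a gripper value outside its range is refused whole. The fingers move at their own pace and stop on an object; "newtons" is the grip in N (left out, the last holds). Time passes only in rows, so rows that do not move let the fingers close. It gives the time, the measured TCP pose, the force, the opening and the grip force at its end, in the units of the state.
- monitor.get_state(): the state, without advancing time (a new reading comes with each control period).
- cams.snapshot(name): name is "scene" or "side" or "wrist"; returns a dict with "pixels" (384x512x3 uint8, blue, green, red), "z_map" (384x512 float32, m along the optical axis (not along the pixel's ray), 0 where there is no reading), "intrinsics" (3x3 intrinsics, pixels), "extrinsics" (4x4, takes a point from world to camera coordinates); the wrist camera has in their place "hand_eye" (4x4, takes a point from camera to tool coordinates, whose origin is the TCP and whose axes are the flange's). Camera axes: x right, y up, looking along -z (the intrinsics and any distortion apply to the point x, -y, -z); pixel columns grow to the right and rows downward; lengths in m; the calibration is good to about 2 mm. A picture is of the moment at which its call begins: read the wrist's pose just before it.
- ctrl.job_done(): hands the job in; it is judged then, once.
The state is a dict: "time_s": time; "joints": joint angles; "joint_velocities": joint speeds; "joint_efforts": joint torques, N m; "position": TCP position; "tool_rot": TCP orientation; "wrist_force": force on the tool from outside, world axes, zero at the start; "moment": the same for the moment, N m; "gripper_width": opening from 0.0 (shut) to 1.0 (fully open); "gripper_force": force on a finger pad.
Only numpy, scipy, OpenCV 4.12 (cv2) and the standard library are available. Lean on these libraries where they do the work, as an engineer would, in place of code of your own. Each camera call takes 0.05 s, during which the arm holds its last target. There are 200 camera calls.

## Working session

There is one attempt and no reset: what is moved stays moved. The work goes in short steps, Python scripts to look and compute and a tool call to move; the robot and the scene stay as the last step left them, time stands still between calls to the robot, and variables do not carry over. Pictures are saved under pics/ and viewed, at most 10 in all, crops included, and the job is handed in when it is done.

Besides the shell and the picture viewer there is one more tool, called after "Request:" as name([rows], argument=value, ...), one row to a line, values as JSON. move_arm: Moves the arm, as the interface text tells. Its arguments: {"type":"object","properties":{"targets":{"type":"array","items":{"type":"array","items":{"type":"array","items":{"type":"number"}}}},"newtons":{"type":"number"}},"required":["targets"]}

```bash
mkdir -p pics; cat > h.py <<'E'
import numpy as np, cv2
from workcell import monitor, cams, ctrl
def snap(n):
    s=monitor.get_state(); d=cams.snapshot(n); d['state']=s; return d
def pts(d):
    K=np.array(d['intrinsics']); z=d['z_map']; v,u=np.mgrid[:z.shape[0],:z.shape[1]]
    P=np.stack([(u-K[0,2])/K[0,0]*z,-(v-K[1,2])/K[1,1]*z,-z],-1)
    if 'extrinsics' in d: T=np.linalg.inv(d['extrinsics'])
    else:
        W=np.eye(4); W[:3,:3]=d['state']['tool_rot']; W[:3,3]=d['state']['position']; T=W@np.array(d['hand_eye'])
    Q=P@T[:3,:3].T+T[:3,3]; Q[z==0]=np.nan; return Q
E
python3 - <<'E'
from h import *
s=monitor.get_state(); print(s)
for n in('scene','side'):
    d=snap(n); cv2.imwrite(f'pics/{n}.png',cv2.resize(d['pixels'],None,fx=1.5,fy=1.5)); np.savez(f'{n}.npz',P=pts(d),I=d['pixels'])
    print([k for k in d])
E
```

```text
{'time_s': 0.0, 'joints': array([ 1.21679578,  0.4118917 , -0.01272142,  1.597022  ,  0.00561385,
        1.13427931, -0.08220282]), 'joint_velocities': array([ 6.38825159e-04, -1.72265644e-03, -5.34066099e-06,  3.75605835e-04,
        8.79640903e-04,  1.31561394e-04,  4.94862107e-04]), 'joint_efforts': array([-5.69404510e-04, -5.87940431e+01,  6.41661510e-01, -2.91074431e+01,
       -5.38611528e-02,  1.82453758e-02,  1.91698819e-04]), 'position': array([ 0.17601501, -0.5991574 ,  0.20022318]), 'tool_rot': array([[ 9.59426032e-01,  2.81959894e-01, -5.54426817e-04],
       [ 2.81960414e-01, -9.59424924e-01,  1.46309698e-03],
       [-1.19396237e-04, -1.56005974e-03, -9.99998776e-01]]), 'wrist_force': array([-0.23002444,  0.68114477, -0.47362105]), 'moment': array([-0.03935857, -0.0148832 , -0.00038161]), 'gripper_force': 0.0, 'gripper_width': 1.0015233630749505}
['pixels', 'z_map', 'intrinsics', 'extrinsics', 'state']
['pixels', 'z_map', 'intrinsics', 'extrinsics', 'state']
```

View pics/scene.png

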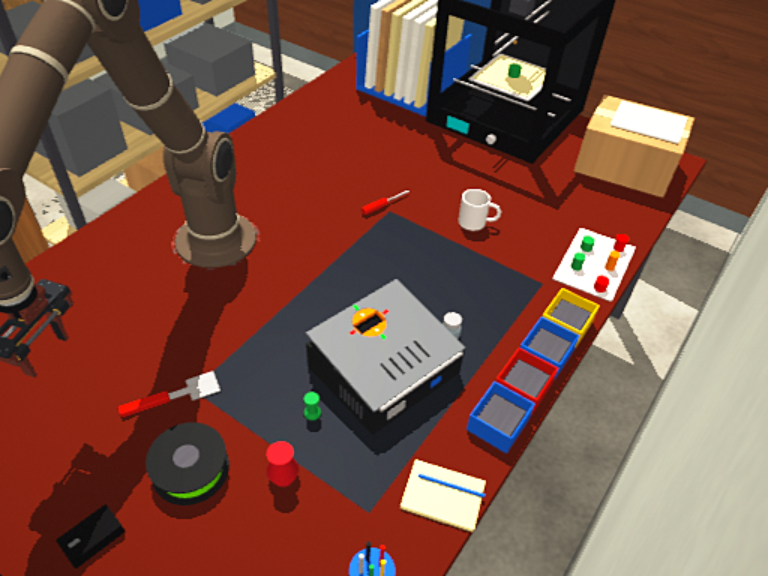

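View pics/side.png

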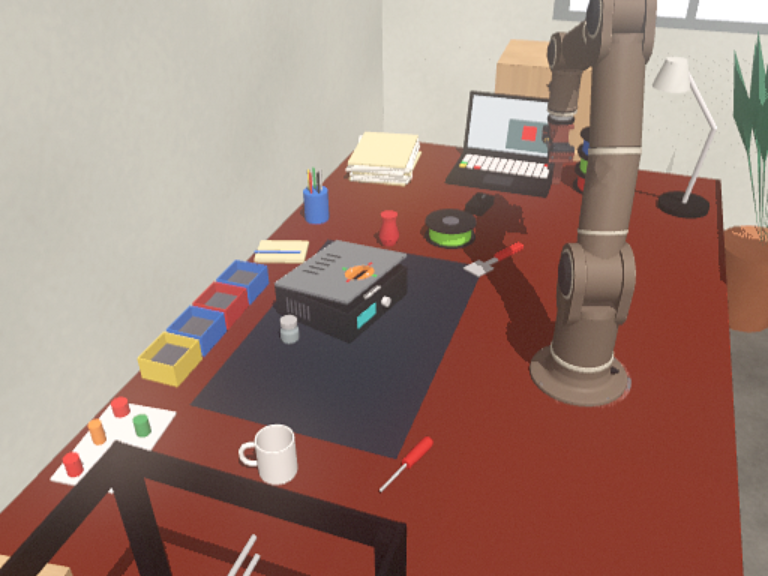

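The cover lies at about (385,345) in the scene picture, with the orange disc at about (370,321) and its slot roughly along the red marks. The rook is at (312,405) and the jar at (452,325), both close to the box.

```bash
cat > m.py <<'E'
from h import *
from scipy.spatial.transform import Rotation as R
for n in('scene','side'):
    f=np.load(n+'.npz'); P,I=f['P'],f['I'].astype(int)
    hsv=cv2.cvtColor(f['I'],cv2.COLOR_BGR2HSV)
    x0,x1,y0,y1=(190,320,180,280) if n=='scene' else (175,280,155,225)
    roi=np.zeros(P.shape[:2],bool); roi[y0:y1,x0:x1]=1
    org=roi&(hsv[...,0]>8)&(hsv[...,0]<24)&(hsv[...,1]>150)&(hsv[...,2]>120)
    grey=roi&(hsv[...,1]<40)&(hsv[...,2]>70)&(P[...,2]>.085)&(P[...,2]<.16)
    G=P[grey]; O=P[org]
    A=np.c_[G[:,:2],np.ones(len(G))]; c=np.linalg.lstsq(A,G[:,2],rcond=None)[0]
    r=G[:,2]-A@c; k=abs(r)<.006; c=np.linalg.lstsq(A[k],G[k,2],rcond=None)[0]; k=abs(G[:,2]-A@c)<.005
    m=grey.copy(); 
    rect=cv2.minAreaRect((G[k][:,:2]*1000).astype(np.float32))
    g=c[:2]; print(n,'tilt',np.arctan(np.hypot(*g)),'dir down yaw',np.arctan2(-g[1],-g[0]),'c',c,len(G))
    print(rect,cv2.boxPoints(rect))
    print('orange',len(O),O.mean(0),cv2.minEnclosingCircle((O[:,:2]*1000).astype(np.float32)))
    for col,h in(('red',((0,6),(174,180))),('green',((45,80),))):
        mm=roi&(hsv[...,1]>150)&(hsv[...,2]>100)&np.any([(hsv[...,0]>=a)&(hsv[...,0]<=b) for a,b in h],0)&(P[...,2]>.09)
        nl,lab,st,ce=cv2.connectedComponentsWithStats(mm.astype(np.uint8))
        for i in range(1,nl): print(col,st[i,4],np.nanmean(P[lab==i],0).round(4))
E
python3 m.py
```

```text
scene tilt 0.13547050651615244 dir down yaw -0.250176278235388 c [-0.13206202  0.03374577  0.20230547] 4487
((645.5557861328125, -92.90220642089844), (275.0579833984375, 248.78456115722656), 75.64147186279297) [[ 490.94348  -195.28731 ]
 [ 731.9568   -256.9831  ]
 [ 800.1681      9.482895]
 [ 559.1548     71.17868 ]]
orange 186 [nan nan nan] ((587.5968627929688, -72.52994537353516), 41.94859313964844)
red 7 [ 0.5981 -0.0289  0.1237]
red 8 [ 0.5739 -0.1232  0.1224]
green 7 [ 0.5404 -0.0654  0.1308]
green 7 [ 0.6333 -0.0883  0.116 ]
side tilt 0.13017158215225555 dir down yaw -0.24661459562116483 c [-0.12695102  0.03195851  0.19933923] 1886
((642.6761474609375, -90.72123718261719), (279.113037109375, 246.26296997070312), 75.6485824584961) [[ 488.79547  -195.4023  ]
 [ 727.3735   -256.4431  ]
 [ 796.5568     13.959824]
 [ 557.9788     75.00064 ]]
orange 97 [ 0.58862743 -0.08114794  0.1178422 ] ((583.5371704101562, -76.60395812988281), 40.461082458496094)
red 2 [ 0.5728 -0.1263  0.1236]
red 2 [ 0.5973 -0.0275  0.1248]
```

Request:
move_arm([
  [[-1, 0.0267, -0.0183, -0.0025, 0], [-1, 0.0267, -0.0183, -0.0025, 0], [-1, 0.0267, -0.0183, -0.0025, 0], [-1, 0.0267, -0.0183, -0.0025, 0], [-1, 0.0267, -0.0183, -0.0025, 0], [-1, 0.0267, -0.0183, -0.0025, 0], [-1, 0.0267, -0.0183, -0.0025, 0], [-1, 0.0267, -0.0183, -0.0025, 0], [-1, 0.0267, -0.0183, -0.0025, 0], [-1, 0.0267, -0.0183, -0.0025, 0]],
])

```text
time_s: 0.93
position: [0.3813, -0.3473, 0.226]
tool_rot: [[0.959, 0.282, -0.0], [0.282, -0.959, 0.0], [-0.0, -0.0, -1.0]]
wrist_force: [-0.3, -0.2, 0.1]
gripper_width: 0.279
gripper_force: 0.0
```

Request:
move_arm([
  [[-1, 0.0267, -0.0183, -0.0025, 0], [-1, 0.0267, -0.0183, -0.0025, 0], [-1, 0.0267, -0.0183, -0.0025, 0], [-1, 0.0267, -0.0183, -0.0025, 0], [-1, 0.0267, -0.0183, -0.0025, 0], [-1, 0.0267, -0.0183, -0.0025, 0], [-1, 0.0267, -0.0183, -0.0025, 0], [-1, 0.0267, -0.0183, -0.0025, 0], [-1, 0.0267, -0.0183, -0.0025, 0], [-1, 0, 0, 0, 0]],
])

```text
time_s: 1.77
position: [0.5681, -0.1159, 0.2485]
tool_rot: [[0.957, 0.29, 0.002], [0.29, -0.957, 0.004], [0.003, -0.003, -1.0]]
wrist_force: [-0.2, 1.4, 0.7]
gripper_width: 0.004
gripper_force: 0.0
```

Request:
move_arm([
  [[-1, 0, 0, 0, -7.1], [-1, 0, 0, 0, -7.1], [-1, 0, 0, 0, -7.1], [-1, 0, 0, 0, -7.1], [-1, 0, 0, 0, -7.1], [-1, 0, 0, 0, -7.1], [-1, 0, 0, 0, -7.1], [-1, 0, 0, 0, -7.1], [-1, 0, 0, 0, -7.1], [-1, 0, 0, 0, -7.1]],
])

```text
time_s: 2.6
position: [0.5645, -0.1232, 0.2481]
tool_rot: [[0.04, 0.999, -0.001], [0.999, -0.04, 0.0], [0.0, -0.001, -1.0]]
wrist_force: [0.1, 0.5, 0.3]
gripper_width: 0.008
gripper_force: 0.0
```

```bash
python3 -c "
from h import *
s=monitor.get_state();print(s['joints'],s['position'],s['tool_rot'])"
```

```text
[ 0.55030368  0.34810178 -0.5490423   1.62239922  0.19022904  1.22568093
 -0.07644792] [ 0.56449088 -0.12319949  0.24811752] [[ 3.96349866e-02  9.99213884e-01 -8.25469409e-04]
 [ 9.99214222e-01 -3.96349113e-02  1.07376761e-04]
 [ 7.45749436e-05 -8.29076651e-04 -9.99999654e-01]]
```

Request:
move_arm([
  [[-1, 0, 0, 0, -7.1], [-1, 0, 0, 0, -7.1], [-1, 0, 0, 0, -7.1], [-1, 0, 0, 0, -7.1], [-1, 0, 0, 0, -7.1], [-1, 0, 0, 0, -7.1], [-1, 0, 0, 0, -7.1], [-1, 0, 0, 0, -7.1], [-1, 0, 0, 0, -7.1], [-1, 0, 0, 0, -7.1]],
])

```text
time_s: 3.43
position: [0.5645, -0.1233, 0.2481]
tool_rot: [[-0.932, 0.363, -0.001], [0.363, 0.932, 0.0], [0.001, -0.0, -1.0]]
wrist_force: [0.2, 0.7, -0.3]
gripper_width: 0.007
gripper_force: 0.0
```

Request:
move_arm([
  [[-1, 0, 0, 0, -7.0], [-1, 0, 0, 0, 0], [-1, 0, 0, 0, 0]],
])

```text
time_s: 3.68
position: [0.5646, -0.1233, 0.2481]
tool_rot: [[-0.967, 0.256, -0.001], [0.256, 0.967, 0.0], [0.001, 0.0, -1.0]]
wrist_force: [-0.2, 0.3, 0.2]
gripper_width: 0.011
gripper_force: 0.0
```

```bash
cat > w.py <<'E'
from h import *
import sys
d=snap('wrist');s=d['state'];print(s['joints'].round(3),s['position'].round(4),np.arctan2(s['tool_rot'][1][0],s['tool_rot'][0][0]))
cv2.imwrite(f'pics/{sys.argv[1]}.png',cv2.resize(d['pixels'],None,fx=1.5,fy=1.5,interpolation=cv2.INTER_CUBIC));P=pts(d);np.savez('wrist.npz',P=P,I=d['pixels'])
E
python3 w.py w1
```

```text
[ 0.735  0.408 -0.816  1.611  0.308  1.258  1.175] [ 0.5646 -0.1233  0.2481] 2.8822563176516574
```

View pics/w1.png

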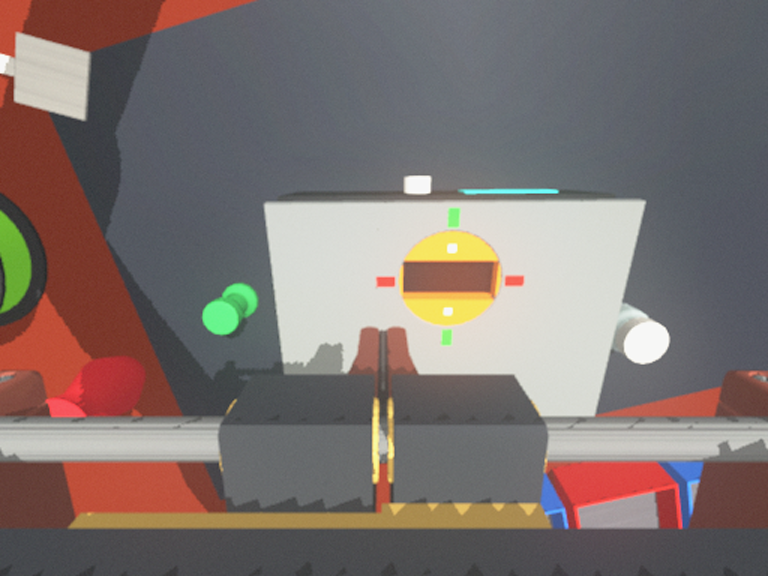

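The wrist view shows the slot from about (402,279) to (496,281), nearly along the red marks at (386,282) and (514,281), and the disc centre near (450,279). The rook and jar stand clear at the left and right.

```bash
python3 - <<'E'
from h import *
f=np.load('wrist.npz');P,I=f['P'],f['I'];hsv=cv2.cvtColor(I,cv2.COLOR_BGR2HSV)
def q(u,v,r=1):
    a=P[int(v/1.5)-r:int(v/1.5)+r+1,int(u/1.5)-r:int(u/1.5)+r+1].reshape(-1,3);return np.nanmedian(a,0).round(4)
for n,u,v in[('redL',386,282),('redR',514,281),('gT',454,217),('gB',447,338),('wT',452,248),('wB',447,311),('floorL',410,281),('floorC',450,281),('floorR',488,281),('tip',368,335),('tip2',397,335)]: print(n,q(u,v))
for n,u,v in[('cL',268,205),('cR',640,205)]: print(n,q(u,v,2))
roi=np.zeros(I.shape[:2],bool);roi[145:230,255:345]=1
org=roi&(hsv[...,0]>12)&(hsv[...,0]<28)&(hsv[...,1]>150)&(hsv[...,2]>150)
O=P[org];O=O[np.isfinite(O[:,0])];print(cv2.minEnclosingCircle((O[:,:2]*1000).astype(np.float32)),len(O))
fl=roi&(hsv[...,2]<110)&(P[...,2]<.116);F=P[fl];print(len(F),F.mean(0),cv2.minAreaRect((F[:,:2]*1000).astype(np.float32)))
bl=cv2.minAreaRect(np.argwhere(fl)[:,::-1].astype(np.float32));print(bl)
G=np.isfinite(P[...,2])&(hsv[...,1]<40)&(hsv[...,2]>120);G[:130]=0;G[240:]=0;G[:,:180]=0;G[:,405:]=0
G=P[G];G=G[(G[:,2]>.09)&(G[:,2]<.15)];c=np.linalg.lstsq(np.c_[G[:,:2],np.ones(len(G))],G[:,2],rcond=None)[0];print('tilt',np.hypot(*c[:2]),np.arctan2(-c[1],-c[0]))
E
```

```text
redL [ 0.5727 -0.123   0.1234]
redR [ 0.5964 -0.0291  0.1235]
gT [ 0.5364 -0.0635  0.1301]
gB [ 0.6321 -0.0872  0.1168]
wT [ 0.5592 -0.0691  0.1262]
wB [ 0.6092 -0.0825  0.1186]
floorL [ 0.5807 -0.105   0.1073]
floorC [ 0.5889 -0.0737  0.1075]
floorR [ 0.5965 -0.0448  0.1073]
tip [ 0.552  -0.1261  0.2801]
tip2 [ 0.5549 -0.1153  0.2799]
cL [ 0.4943 -0.1897  0.1306]
cR [0.562  0.066  0.1303]
((584.348876953125, -75.55345916748047), 37.989341735839844) 1759
0 [nan nan nan] ((0.0, 0.0), (0.0, 0.0), 0.0)
((0.0, 0.0), (0.0, 0.0), 0.0)
tilt 0.12487521981096922 -0.2449436238354082<stdin>:10: RuntimeWarning: Mean of empty slice.
  ret = um.true_divide(
```

Request:
move_arm([
  [[-1, -0.0047, 0.0311, 0.02, 0], [-1, 0, 0, 0.035, 0], [-1, 0, 0, 0.03, 0], [-1, 0, 0, 0.02, 0], [-1, 0, 0, 0, 0], [-1, 0, 0, 0, 0]],
])

```text
time_s: 4.23
position: [0.5768, -0.094, 0.1431]
tool_rot: [[-0.967, 0.254, -0.002], [0.254, 0.967, 0.0], [0.002, -0.0, -1.0]]
wrist_force: [0.3, -0.1, 0.4]
gripper_width: 0.004
gripper_force: 0.0
```

```bash
python3 w.py w2
```

```text
[ 0.641  0.516 -0.774  1.724  0.404  1.07   1.047] [ 0.5768 -0.094   0.1431] 2.8844460897375397
```

View pics/w2.png

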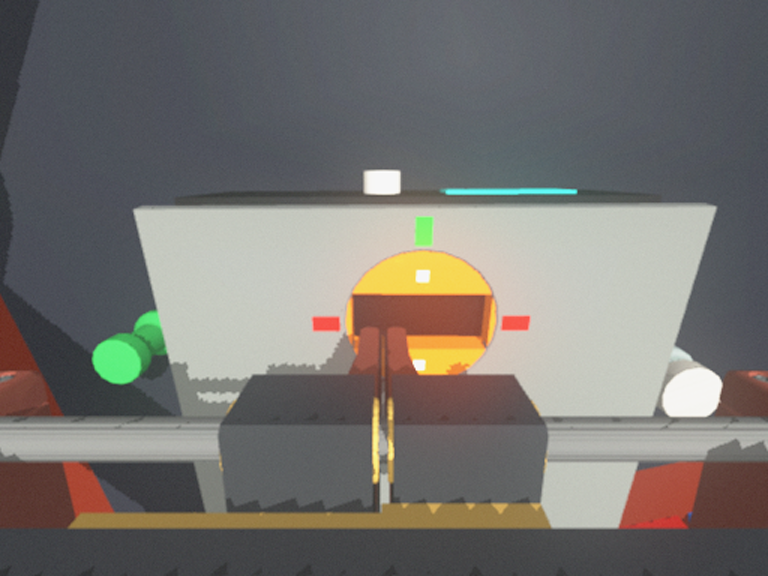

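The tip, at (362–407, 330), hangs over the left end of the slot, which spans (352–494, 295–340). I go down.

Request:
move_arm([
  [[-1, 0, 0, 0.015, 0], [-1, 0, 0, 0.012, 0], [-1, 0, 0, 0.006, 0], [-1, 0, 0, 0.004, 0], [-1, 0, 0, 0.004, 0], [-1, 0, 0, 0, 0]],
])

```text
time_s: 4.78
position: [0.5772, -0.0942, 0.1023]
tool_rot: [[-0.968, 0.253, -0.0], [0.253, 0.968, 0.0], [0.0, -0.0, -1.0]]
wrist_force: [-0.3, -0.5, 0.2]
gripper_width: 0.004
gripper_force: 0.0
```

Request:
move_arm([
  [[-1, 0, 0, 0.004, 0], [-1, 0, 0, 0.004, 0], [-1, 0, 0, 0.004, 0], [-1, 0, 0, 0.003, 0], [-1, 0, 0, 0, 0], [-1, 0, 0, 0, 0]],
])

```text
time_s: 5.28
position: [0.5772, -0.0941, 0.0873]
tool_rot: [[-0.968, 0.252, -0.0], [0.252, 0.968, 0.0], [0.0, 0.0, -1.0]]
wrist_force: [0.3, -0.5, 0.1]
gripper_width: 0.006
gripper_force: 0.0
```

```bash
python3 w.py w3; python3 - <<'E'
from h import *
f=np.load('wrist.npz');P,I=f['P'],f['I'];hsv=cv2.cvtColor(I,cv2.COLOR_BGR2HSV)
G=P[(hsv[...,1]<40)&(hsv[...,2]>120)&(P[...,2]>.08)&(P[...,2]<.15)];c=np.linalg.lstsq(np.c_[G[:,:2],np.ones(len(G))],G[:,2],rcond=None)[0];print('tilt',np.hypot(*c[:2]),len(G))
E
```

```text
[ 0.613  0.578 -0.739  1.776  0.462  0.97   1.002] [ 0.5772 -0.0941  0.0873] 2.886388194302999
tilt 0.1278409627892901 54539
```

View pics/w3.png

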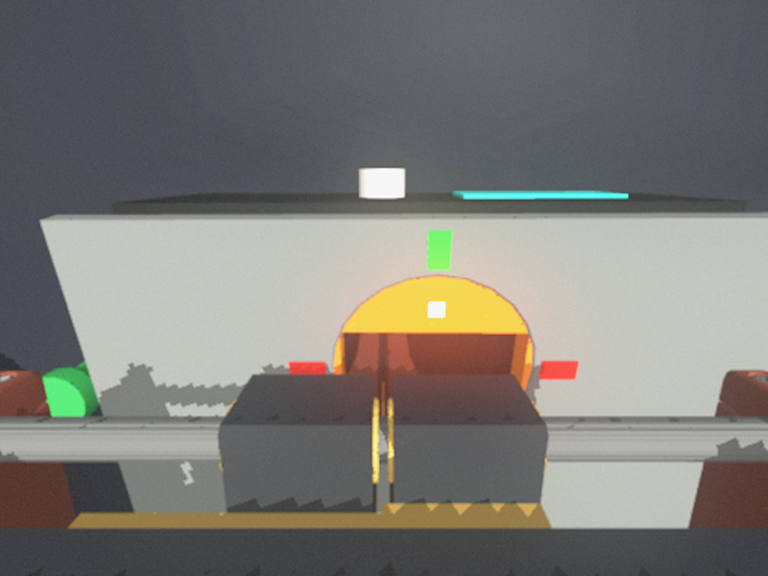

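The cover has not moved, and the tip (about (385,350)) seems still above the floor. I check where the fingertip's end really is.

```bash
python3 - <<'E'
from h import *
d=snap('wrist');P=pts(d);s=d['state'];Q=(P-s['position'])@np.array(s['tool_rot'])
for u in(248,262):
  for v in range(205,262,4): print(u,v,Q[v,u].round(4),P[v,u].round(4),d['pixels'][v,u])
for u in(275,300,335): 
  for v in(228,236,244):print('floor',u,v,P[v,u].round(4))
np.set_printoptions(suppress=True,precision=4);print(d['hand_eye'])
for n in('scene','side'):
  e=snap(n); c=(slice(150,280),slice(180,340)) if n=='scene' else (slice(100,260),slice(160,320))
  a=e['pixels'][c]; cv2.imwrite(f'pics/c_{n}.png',cv2.resize(a,None,fx=3.5,fy=3.5,interpolation=cv2.INTER_CUBIC))
E
```

```text
248 205 [ 0.0242 -0.0039 -0.0371] [ 0.5529 -0.0917  0.1246] [ 81 212 247]
248 209 [ 0.0217 -0.0039 -0.0366] [ 0.5553 -0.0924  0.1242] [ 79 212 247]
248 213 [ 0.0193 -0.0039 -0.0366] [ 0.5576 -0.093   0.1242] [ 81 214 247]
248 217 [ 0.0165 -0.004  -0.0354] [ 0.5604 -0.0938  0.123 ] [ 80 213 247]
248 221 [ 0.0114 -0.0042 -0.0286] [ 0.5652 -0.0952  0.1161] [ 82 168 247]
248 225 [ 0.0116 -0.004  -0.0355] [ 0.565 -0.095  0.123] [ 77  93 174]
248 229 [ 0.0111 -0.0039 -0.0401] [ 0.5656 -0.095   0.1277] [ 77  96 173]
248 233 [ 0.0117 -0.0037 -0.047 ] [ 0.565  -0.0947  0.1345] [ 80  97 171]
248 237 [ 0.0114 -0.0036 -0.0514] [ 0.5653 -0.0947  0.1389] [ 78  94 168]
248 241 [ 0.0114 -0.0035 -0.056 ] [ 0.5654 -0.0946  0.1435] [ 78  95 165]
248 245 [ 0.0111 -0.0034 -0.06  ] [ 0.5657 -0.0946  0.1476] [ 73  87 154]
248 249 [ 0.0332 -0.0022 -0.1076] [ 0.5447 -0.0878  0.1952] [ 66  74 124]
248 253 [ 0.0334 -0.0021 -0.1107] [ 0.5445 -0.0876  0.1982] [ 72  74 106]
248 257 [ 0.0331 -0.002  -0.1125] [ 0.5447 -0.0877  0.2001] [ 72  74 106]
248 261 [ 0.0336 -0.002  -0.1156] [ 0.5443 -0.0875  0.2032] [71 71 
[... 914 characters left out ...]
2  -0.1112] [ 0.5452 -0.0836  0.1987] [ 69  72 110]
262 257 [ 0.0336  0.0019 -0.1133] [ 0.5453 -0.0837  0.2009] [ 77  79 111]
262 261 [ 0.0331  0.0019 -0.1147] [ 0.5458 -0.0839  0.2022] [ 73  75 104]
floor 275 228 [ 0.5773 -0.081   0.1076]
floor 275 236 [ 0.583  -0.0823  0.1068]
floor 275 244 [ 0.5689 -0.0817  0.1466]
floor 300 228 [ 0.5811 -0.0657  0.1081]
floor 300 236 [ 0.5867 -0.0668  0.1074]
floor 300 244 [ 0.5931 -0.0679  0.1056]
floor 335 228 [ 0.5865 -0.0443  0.1083]
floor 335 236 [ 0.5924 -0.0451  0.1073]
floor 335 244 [ 0.5985 -0.046   0.1064]
[[ 0.0002  0.9643  0.2648  0.0722]
 [ 1.     -0.0002 -0.0002 -0.0001]
 [-0.0002  0.2648 -0.9643 -0.1845]
 [ 0.      0.      0.      1.    ]]
```

View pics/c_scene.png

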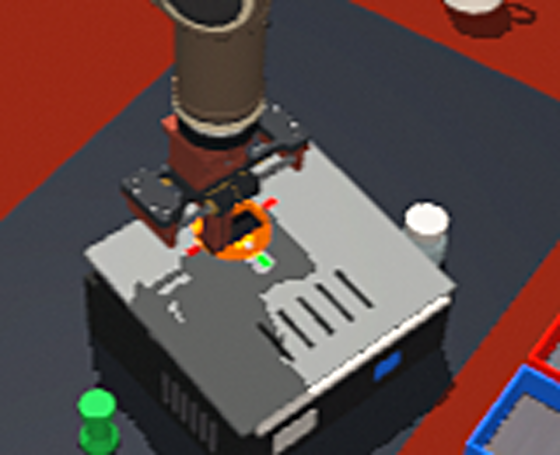

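The scene crop shows the fingers at (215,235) in the slot's near end and, left at (165,230), a red part of the gripper hanging near the cover. I check how low that part and the finger's end are.

```bash
python3 - <<'E'
from h import *
np.set_printoptions(suppress=True,precision=4)
for n in('wrist','scene','side'):
    d=snap(n);P=pts(d);s=d['state'];Q=(P-s['position'])@np.array(s['tool_rot'])
    near=(np.abs(Q[...,0])<.07)&(np.abs(Q[...,1])<.12)&(Q[...,2]<-.005)&(Q[...,2]>-.16)
    px=d['pixels'].astype(int);red=near&(px[...,2]>1.5*px[...,1])&(px[...,1]<110)
    print(n,red.sum())
    for lo,hi in((-.12,-.06),(-.06,-.025),(-.025,.025),(.025,.06),(.06,.12)):
        m=red&(Q[...,1]>lo)&(Q[...,1]<hi)
        if m.sum()>5:
            q=Q[m];i=np.argsort(q[:,2])[-4:];print(lo,hi,m.sum(),'lowest',q[i][0],q[i][-1],'range',q.min(0),q.max(0))
E
```

```text
wrist 7892
-0.12 -0.06 2726 lowest [ 0.0035 -0.0738 -0.1026] [ 0.0236 -0.0749 -0.1023] range [-0.0067 -0.0794 -0.1197] [ 0.0333 -0.0709 -0.1023]
-0.06 -0.025 160 lowest [-0.0016 -0.0254 -0.034 ] [-0.0031 -0.0326 -0.0336] range [-0.0037 -0.0366 -0.0373] [ 0.002  -0.0251 -0.0336]
-0.025 0.025 2388 lowest [-0.0085  0.0164 -0.0171] [-0.011   0.0204 -0.0164] range [-0.012  -0.0247 -0.1147] [ 0.0341  0.0249 -0.0164]
0.025 0.06 1506 lowest [-0.0037  0.0319 -0.0166] [-0.0109  0.0277 -0.0165] range [-0.0123  0.025  -0.1136] [ 0.0337  0.056  -0.0165]
0.06 0.12 1112 lowest [-0.0039  0.066  -0.0334] [-0.006   0.0621 -0.0331] range [-0.006   0.061  -0.1208] [ 0.0332  0.0797 -0.0331]
scene 381
-0.12 -0.06 54 lowest [-0.0321 -0.0754 -0.1059] [ 0.0149 -0.0797 -0.1004] range [-0.0371 -0.09   -0.1388] [ 0.0279 -0.0663 -0.1004]
-0.06 -0.025 53 lowest [-0.0008 -0.0254 -0.0343] [-0.0047 -0.0284 -0.0297] range [-0.026  -0.0441 -0.1588] [ 0.0182 -0.0252 -0.0297]
-0.025 0.025 166 lowest [-0.0023 -0.0089 -0.0182] [ 0.005   0.0239 -0.0139] range [-0.0407 -0.0248 -0.1596] [ 0.023   0.0239 -0.0139]
0.025 0.06 7
[... 216 characters left out ...]
.1348] [ 0.0209  0.0844 -0.0276]
side 247
-0.12 -0.06 31 lowest [-0.0007 -0.0753 -0.1076] [ 0.0293 -0.073  -0.1044] range [-0.0058 -0.0905 -0.1496] [ 0.0336 -0.0658 -0.1044]
-0.06 -0.025 9 lowest [ 0.0168 -0.037  -0.1442] [-0.0022 -0.0336 -0.0357] range [-0.0051 -0.0403 -0.1584] [ 0.0224 -0.0263 -0.0357]
-0.025 0.025 124 lowest [-0.0026  0.0076 -0.0198] [-0.0167  0.0218 -0.0177] range [-0.0424 -0.0246 -0.1595] [ 0.0236  0.0246 -0.0177]
0.025 0.06 16 lowest [-0.0304  0.0423 -0.0286] [-0.0172  0.0278 -0.0161] range [-0.0325  0.0269 -0.1482] [ 0.0139  0.0583 -0.0161]
0.06 0.12 67 lowest [ 0.0214  0.0758 -0.1003] [-0.0002  0.0694 -0.0355] range [-0.0304  0.0646 -0.1344] [ 0.0345  0.0926 -0.0355]
```

View pics/c_side.png

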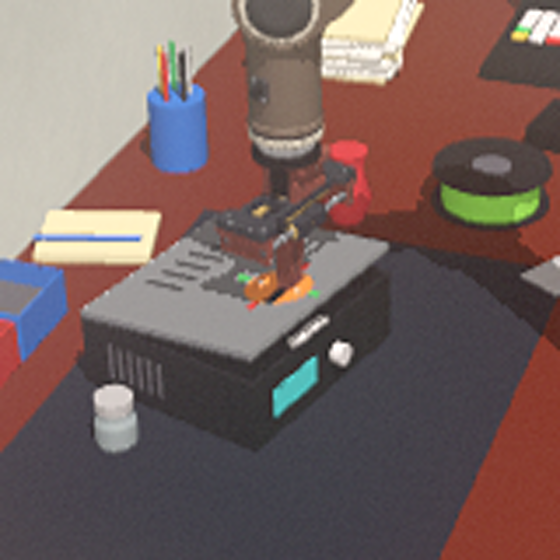

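The outer gripper parts are 100 mm above the TCP, and the finger's end appears about 29 mm above the reported TCP and still over the floor. So there is room, and I go on down while watching the force.

Request:
move_arm([
  [[-1, 0, 0, 0.003, 0], [-1, 0, 0, 0.003, 0], [-1, 0, 0, 0.003, 0], [-1, 0, 0, 0.003, 0], [-1, 0, 0, 0, 0], [-1, 0, 0, 0, 0]],
])

```text
time_s: 6.13
position: [0.5771, -0.094, 0.0753]
tool_rot: [[-0.968, 0.252, -0.0], [0.252, 0.968, 0.0], [0.001, 0.0, -1.0]]
wrist_force: [-1.1, 0.7, 1.1]
gripper_width: 0.004
gripper_force: 0.6
```

Request:
move_arm([
  [[-1, 0, 0, 0.004, 0], [-1, 0, 0, 0.004, 0], [-1, 0, 0, 0.004, 0], [-1, 0, 0, 0.003, 0], [-1, 0, 0, 0.003, 0], [-1, 0, 0, 0, 0], [-1, 0, 0, 0, 0]],
])

```text
time_s: 6.72
position: [0.578, -0.0941, 0.061]
tool_rot: [[-0.968, 0.252, 0.002], [0.252, 0.968, -0.002], [-0.002, -0.002, -1.0]]
wrist_force: [-11.8, 0.3, 37.2]
gripper_width: 0.008
gripper_force: 18.2
```

```bash
cat > t.py <<'E'
from h import *
d=snap('wrist');P=pts(d);I=d['pixels'];s=d['state'];hsv=cv2.cvtColor(I,cv2.COLOR_BGR2HSV)
G=P[(hsv[...,1]<40)&(hsv[...,2]>120)&(P[...,2]>.08)&(P[...,2]<.15)]
for _ in range(3):
    A=np.c_[G[:,:2],np.ones(len(G))];c=np.linalg.lstsq(A,G[:,2],rcond=None)[0];G=G[abs(G[:,2]-A@c)<.005]
print('tilt',np.hypot(*c[:2]).round(4),'z@axis',(c@[.582,-.075,1]).round(4),s['position'].round(4),s['wrist_force'].round(1),s['moment'].round(2))
cv2.imwrite('pics/t.png',cv2.resize(I,None,fx=1.5,fy=1.5,interpolation=cv2.INTER_CUBIC))
E
python3 t.py
```

```text
tilt 0.0008 z@axis 0.0987 [ 0.578  -0.0941  0.061 ] [-11.8   0.3  37.2] [0.03 2.7  0.06]
```

Tilt is 0.001 rad, so the cover is shut. I ease the press a little and start cranking.

Request:
move_arm([
  [[-1, 0.002, 0, -0.001, 0], [-1, 0.002, 0, 0, 0], [-1, 0.002, 0, 0, 0], [-1, 0.0024, 0.0009, 0, 7], [-1, 0.0024, 0.0009, 0, 7], [-1, 0.0024, 0.0009, 0, 7], [-1, 0, 0, 0, 0]],
])

```text
time_s: 7.35
position: [0.5695, -0.0895, 0.0614]
tool_rot: [[-0.808, 0.59, 0.008], [0.59, 0.808, -0.004], [-0.008, 0.002, -1.0]]
wrist_force: [1.4, -2.9, 18.0]
gripper_width: 0.009
gripper_force: 9.4
```

```bash
python3 t.py
```

```text
tilt 0.0008 z@axis 0.0987 [ 0.5695 -0.0895  0.0614] [ 1.4 -2.9 18. ] [-0.88 -0.35 -0.06]
```

View pics/t.png

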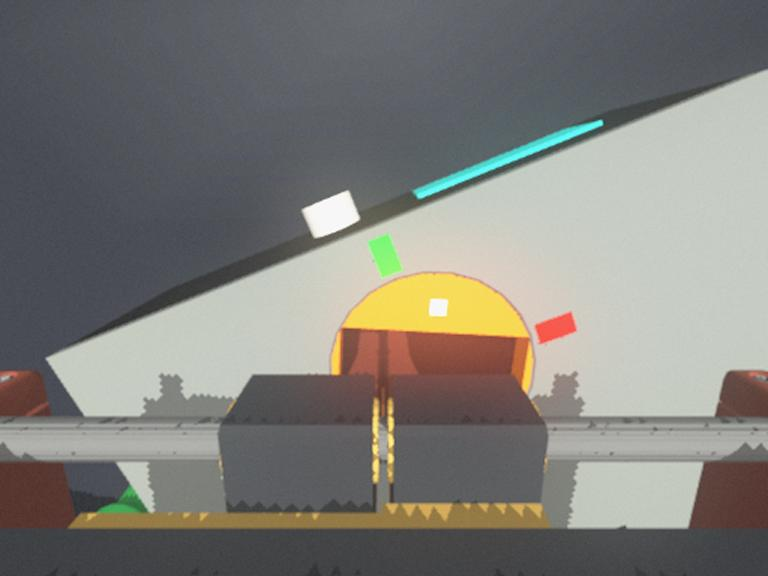

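The slot, level in the tool view at (345–530, 330), has turned with the fingers by about 21°, and the cover stays shut. I continue.

Request:
move_arm([
  [[-1, 0.0024, 0.0009, 0, 7], [-1, 0.0024, 0.0009, 0, 7], [-1, 0.0024, 0.0009, 0, 7], [-1, 0.0024, 0.0009, 0, 7], [-1, 0.0024, 0.0009, 0, 7], [-1, 0, 0, 0, 0]],
])

```text
time_s: 7.9
position: [0.5636, -0.0786, 0.0614]
tool_rot: [[-0.323, 0.947, 0.005], [0.947, 0.323, -0.005], [-0.006, 0.003, -1.0]]
wrist_force: [-3.8, -5.9, 23.5]
gripper_width: 0.007
gripper_force: 11.5
```

```bash
python3 t.py
```

```text
tilt 0.0005 z@axis 0.0987 [ 0.5636 -0.0786  0.0614] [-3.8 -5.9 23.5] [-1.33  0.7  -0.07]
```

Request:
move_arm([
  [[-1, 0.0024, 0.0006, 0, 7], [-1, 0.0024, 0.0006, 0, 7], [-1, 0.0024, 0.0006, 0, 7], [-1, 0.0024, 0.0006, 0, 7], [-1, 0.0024, 0.0006, 0, 5], [-1, 0.001, 0, 0, 0], [-1, 0, 0, 0, 0]],
])

```text
time_s: 8.53
position: [0.5654, -0.0671, 0.0613]
tool_rot: [[0.239, 0.971, 0.004], [0.971, -0.239, -0.006], [-0.005, 0.005, -1.0]]
wrist_force: [-5.2, -10.1, 24.0]
gripper_width: 0.004
gripper_force: 12.3
```

```bash
python3 t.py
```

```text
tilt 0.0006 z@axis 0.0987 [ 0.5654 -0.0671  0.0613] [ -5.2 -10.1  24. ] [-2.39  1.   -0.02]
```

View pics/t.png

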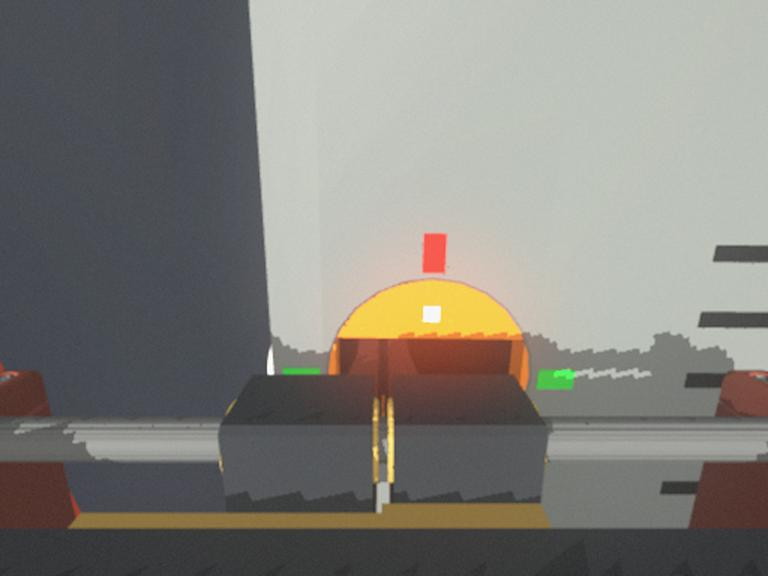

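The slot edge at (340,338)–(522,340) is within about 2° of the green marks at (300,372) and (556,380). One more small push to the stop, then straight up.

Request:
move_arm([
  [[-1, 0.002, 0, 0, 1], [-1, 0.001, 0, 0, 0], [-1, 0, 0, 0, 0], [-1, 0, 0, 0, 0]],
])

```text
time_s: 8.92
position: [0.5658, -0.0663, 0.0613]
tool_rot: [[0.257, 0.967, 0.003], [0.966, -0.257, -0.008], [-0.007, 0.005, -1.0]]
wrist_force: [-6.2, -14.1, 26.4]
gripper_width: 0.006
gripper_force: 12.8
```

Request:
move_arm([
  [[-1, -0.006, 0, 0, 0], [-1, 0, 0, -0.003, 0], [-1, 0, 0, -0.01, 0], [-1, 0, 0, -0.02, 0], [-1, 0, 0, -0.04, 0], [-1, 0, 0, -0.04, 0], [-1, 0, 0, -0.04, 0], [-1, 0, 0, 0, 0], [-1, 0, 0, 0, 0]],
])

```text
time_s: 9.67
position: [0.564, -0.0655, 0.214]
tool_rot: [[0.253, 0.968, 0.004], [0.968, -0.253, -0.001], [0.0, 0.005, -1.0]]
wrist_force: [-0.6, 0.1, -0.9]
gripper_width: 0.007
gripper_force: 0.0
```

```bash
python3 t.py
```

```text
tilt 0.0087 z@axis 0.1001 [ 0.564  -0.0655  0.214 ] [-0.6  0.1 -0.9] [-0.01 -0.01  0.03]
```

View pics/t.png

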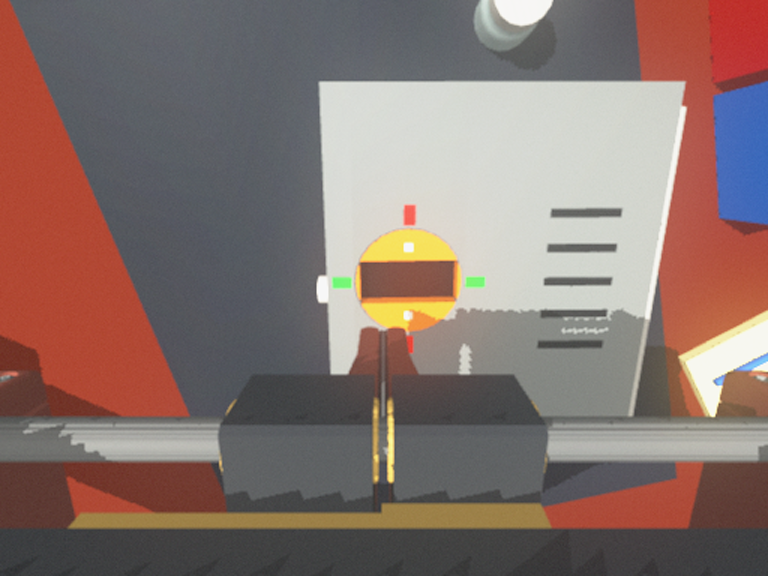

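The slot (360–458, 280) lines up with the green marks at (342,283) and (475,282). The cover stands by itself at about 0.009 rad, within the 0.02 limit, and the arm is clear.

```bash
python3 -c "
from h import *
print(ctrl.job_done())"
```

```text
the job is handed in; nothing more can be done
None
```

The cover is pressed shut and locked: the slot lines up with the green marks, the cover holds by itself at about 0.009 rad, the arm is clear, and the job was handed in with no verdict returned.

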